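# Draw the sampling arm out to the third mark and hold it

## Robot

A 6-joint arm with a two-finger parallel gripper is mounted at the origin on the work surface. World frame = base frame: x ahead of the robot, y to its left, z up, the work surface at z = 0. Lengths are in m, angles in rad, forces in N, time in s.
With the tool pointing down it reaches from about 0.25 to 0.725 m from the base axis. Payload 4 kg.
Tool frame: the origin (TCP) lies midway between the tips of the shut fingers; the grasp point (between the pads) lies 19 mm behind it; z points along the fingers, y is the line along which they close (so a half turn about z gives the same grasp; the last joint's range is limited). The gripper opens to 85 mm and grips with 20 to 120 N. Pads are 22 mm wide; open, the fingers measure 114 mm over their backs; the gripper's body (76 mm by 85 mm) begins 54 mm behind the grasp point. The pads swing forward as they close: fully open they stand 13 mm farther back than shut.
Start: joints at [1.156, 0.241, 0.005, 1.335, 0, 1.571], TCP at [0.202, 0.458, 0.231] pointing down, gripper open.
Joint ranges: [-2.72, 2.72], [-1.05, 1.87], [-1.09, 1.28], [-1.99, 2.15], [-1.42, 1.44], [-3.14, 3.14]. Speed limits (rad/s): [2.79, 2.79, 3.14, 3.14, 3.14, 3.14].

## Interface

Orientations are given as a unit quaternion [x, y, z, w].
In Python, from workcell import get_obs, camera, job_done, silhouettes gives the robot as it stands. The module is installed in compiled form; this text tells all that it offers.
- The arm moves only by the tool drive_tool, never from a script. Its argument "increments" is a list of rows, each a list of 3 entries, a list of its own where there are three numbers: the shift along the world's x, y, z in mm, then the turn, a rotation vector about the world's x, y, z in degrees, then the opening, from 0 (shut) to 1 (fully open). A call has 1 to 8 rows; each row shifts and turns the commanded pose from where the row before left it; what a row does not reach is not made up. A row lasts 1/12 s, in which the tool goes at most 41.7 mm and 7.16 degrees, less where a joint would pass 70% of its speed; a pose out of reach is approached as far as the arm can. A call is refused whole if a number of a shift passes 41.7 or a number of a turn 7.16, either way. A call with a gripper value outside its range is refused whole. The fingers move at their own pace and stop on an object; the grip force is fixed at half the most. Time passes only in rows, so rows that do not move let the fingers close. It gives the time, the measured TCP pose, the force, the opening and the grip force at its end, in the units of the state.
- get_obs(): the state, without advancing time (a new reading comes with each control period).
- camera(name): name is "scene" or "top"; returns a dict with "image" (420x560x3 uint8, red, green, blue), "K" (3x3 intrinsics, pixels), "view" (4x4, takes a point from world to camera coordinates). Camera axes: x right, y down, z forward; pixel columns grow to the right and rows downward; lengths in m; the calibration is good to about 2 mm. A picture is of the moment at which its call begins. There is no depth.
- job_done(): hands the job in; it is judged then, once.
Trained networks look in a picture, given as the dict that the camera call returned (one of the last four; its "shot" number tells which), for a name from the list of things; names that differ only in an ending like _2 or _b are one class to them, and where a whole thing is asked for, a point or a joint stands for the part that bears it (a point fixed in the world has none). Each returns a list of dicts, best first, with "conf" (0 to 1); they miss things now and then, are a little off and sometimes report something else, mostly with a low value. They report only what shows in the picture. A call takes as long as a camera call.
- silhouettes(query, picture): "region" (420x560 bool, what is visible of it) and "bbox" ([left, top, right, bottom] in pixels, round what is visible of it).
The state is a dict: "clock": time; "joint_pos": joint angles; "joint_vel": joint speeds; "tau": joint torques, N m; "eef_pos": TCP position; "tool_rot": TCP orientation; "ft_force": force on the tool from outside, world axes, zero at the start; "ft_torque": the same for the moment, N m; "grip_width": finger opening in m; "grasp_force": force on a finger pad.
Only numpy, scipy, OpenCV 4.12 (cv2) and the standard library are available. Lean on these libraries where they do the work, as an engineer would, in place of code of your own. Each camera call takes 0.05 s, during which the arm holds its last target. There are 200 camera calls.

## Task

On the alignment stand of the sampling arm, loosen the hexagonal clamp nut by hand by turning it anticlockwise (seen from above) a quarter turn to its stop. Then pinch the arm's white grip block so that its side button is pushed in, which frees the lock, draw the arm out until its pointer stands at the third long mark on the bed, counted from the sleeve, and finish while holding it still there, still squeezing the button: the arm is sprung and must not be let go. Leave the bottle, the tube rack and the jar where they are.

Things in the scene. Friction and masses are not known exactly. Their poses are not given: they have to be found in the camera images.
- stand: Alignment stand, bolted down; origin on the bench, x = the way the arm is drawn out, z up, sizes in mm. White bed plate x -190..250, y -55..55, 12 thick. A pillar (x -170..-80) holds a level aluminium sleeve, 42 wide, x -180..-20, top 121 above the bench; a bar slides out of its +x end. Dark lines across the bed: long marks (90 long) at x 125, 150, 175, 200; short ones half-way.
- nut (a point): Middle of the dark steel hexagonal clamp nut on top of the sleeve, 148 mm above the bench, at x = -110, y = 0 mm of the stand; turns with the nut, z up along its axis. 32 mm across flats, 36 mm tall, from 129 to 165 mm above the bench, 8 mm free below it. Flats face along this point's x axis and every 60 degrees from it.
- clamp_nut (a joint): Angle of the clamp nut, rad; 0 = tight, grows anticlockwise seen from above, stop at 1.57 (captive: it does not rise). Turning takes about 0.12 N m. Starts at 0 to 0.25. From about 1.0 rad on its hidden pin is clear of the arm; below that the arm cannot be drawn out.
- grip (a point): Centre of the arm's white grip block, 104 mm above the bench, at x = 40 mm (arm home) and y = 0 of the stand, axes as the stand's. Block 50 (x) x 30 (y) x 48 (z) mm, top 128 mm above the bench; moves along x with the arm. 35 mm of bare bar between it and the sleeve; the pointer's head (26 mm diameter) starts 22 mm beyond its +x face.
- button_face (a point): Centre of the outer face of the lock button on the block's -y side. Grey, 30 (x) x 26 (z) mm, standing 6 mm proud of the block, so block and button are 36 mm wide over y, 30 mm with the button fully in. Pushed in along the stand's +y.
- lock_button (a joint): How far the button is pushed in, m: 0 = out, 0.006 = flush. Spring 2.8 N rising to 7 N. The arm is unlocked beyond 0.0035. A gripper centred on grip, or a few mm to either side, pushes the button in fully as it closes across the block.
- boom (a joint): How far the arm is drawn out, m: 0 = home, 0.115 = end stop; the pointer is at the third long mark at 0.075. A spring pulls it home with 2.8 to 3.7 N, friction 0.8 N. If the button is let out on the way the arm springs back to about 0.014.
- pointer (a point): Tip of the pointer: a steel needle 4 mm thick hanging from the arm's head, 3 mm above the bed, at x = 100 mm + boom of the stand.
- mark3 (a point): The middle of the third long mark, on the bed's upper face, at x = 175, y = 0 mm of the stand; axes as the stand's.
- reagent_bottle: Bystander: white bottle, 64 mm diameter, 130 mm tall, origin under its centre.
- tube_rack: Bystander: black tube rack 60 x 200 mm, with tubes 89 mm tall, origin under its centre.
- specimen_jar: Bystander: small jar, 54 mm diameter, 65 mm tall, origin under its centre.

How it is judged:
By the outcome, as a careful person would: the job done as asked, in the order asked, and still so for the second after the job is handed in, while the arm keeps its last pose, push and grip.
It also fails if it takes over 48 s, if anything falls off the work surface, if the arm or the gripper's body presses on something with over 40 N, if the wrist force passes 120 N, or if a joint passes its speed limit or range.

## Working session

There is one attempt and no reset: what is moved stays moved. The work goes in short steps, Python scripts to look and compute and a tool call to move; the robot and the scene stay as the last step left them, time stands still between calls to the robot, and variables do not carry over. Pictures are saved under pics/ and viewed, at most 10 in all, crops included, and the job is handed in when it is done.

Besides the shell and the picture viewer there is one more tool, called after "Call:" by a JSON object that holds its "method" and its "body". drive_tool: Moves the arm, as the interface text tells. Its arguments: {"type":"object","properties":{"increments":{"type":"array"}},"required":["increments"]}

```bash
mkdir -p pics; cat > h.py <<'E'
import numpy as np,cv2
from workcell import *
def save(c,n): cv2.imwrite('pics/'+n,c['image'][:,:,::-1])
def proj(c,P):
    P=np.atleast_2d(P); q=P@c['view'][:3,:3].T+c['view'][:3,3]; q=q@c['K'].T; return q[:,:2]/q[:,2:]
def ray(c,u,v,z):
    R=c['view'][:3,:3];t=c['view'][:3,3];o=-R.T@t;d=R.T@np.linalg.inv(c['K'])@[u,v,1]
    return o+d*(z-o[2])/d[2]
E
python3 - <<'E'
from h import *
for n in ('top','scene'):
    c=camera(n); save(c,n+'1.png')
    for q in ('stand','nut','grip','button_face','pointer','reagent_bottle','tube_rack','specimen_jar'):
        for s in silhouettes(q,c)[:1]:
            m=np.argwhere(s['region']); print(n,q,round(s['conf'],2),s['bbox'],m.mean(0)[::-1].round(1),cv2.minAreaRect(m[:,::-1].astype(np.float32)))
print(get_obs())
E
```

```text
top stand 0.75 [207.0, 175.2, 361.6, 217.8] [283.3 192.6] ((283.4560546875, 192.98464965820312), (148.49496459960938, 37.427001953125), 2.55614972114563)
top grip 0.66 [253.6, 182.7, 297.9, 195.4] [278.4 187. ] ((277.0, 186.5), (13.0, 46.0), 90.0)
top pointer 0.58 [253.4, 178.6, 301.0, 194.1] [277.8 186.9] ((277.0, 186.5), (13.0, 46.0), 90.0)
top reagent_bottle 0.57 [98.8, 230.2, 129.7, 252.2] [112.6 242.7] ((112.6097412109375, 242.51219177246094), (29.595651626586914, 22.307172775268555), 6.340191841125488)
top tube_rack 0.85 [135.6, 134.1, 159.9, 205.4] [145.1 169.4] ((145.10275268554688, 169.4796142578125), (23.63026237487793, 67.34624481201172), 1.3019527196884155)
top specimen_jar 0.86 [435.6, 220.7, 456.8, 239.9] [446.2 229.8] ((446.5, 230.0), (16.0, 21.0), 90.0)
scene stand 0.7 [231.1, 197.7, 342.2, 287.5] [281.9 241.2] ((281.5852966308594, 236.10879516601562), (45.75713348388672, 122.25421905517578), 48.73139953613281)
scene nut 0.6 [252.9, 229.0, 264.9, 242.6] [258.8 237.2] ((259.0, 236.5), (15.0, 10.0), 90.0)
scene grip 0.74 [281.4, 201.0, 306.4, 227.0] [294.9 215.7] ((295.
[... 872 characters left out ...]
 0.9, 'joint_pos': array([1.15602003e+00, 2.40558308e-01, 5.01941444e-03, 1.33516341e+00,
       1.55754478e-05, 1.57080703e+00]), 'joint_vel': array([-5.65952833e-04,  1.03988755e-03,  2.07993519e-05,  1.53932893e-04,
        6.35738231e-04, -5.84397867e-05]), 'tau': array([ 1.08071796e-03, -3.72192693e+01,  2.52695292e+01,  1.05280469e-03,
       -7.63029789e-05,  1.01283867e-06]), 'eef_pos': array([0.20149802, 0.45762727, 0.23133474]), 'tool_rot': array([2.05909957e-01, 9.78570941e-01, 4.76064023e-05, 2.05851738e-06]), 'ft_force': array([0.26958423, 0.34798647, 0.96375042]), 'ft_torque': array([-0.00610674,  0.02765008,  0.01317524]), 'grasp_force': 0.0, 'grip_width': 0.08541729340505326}
```

```bash
python3 -c "
import cv2
a=cv2.imread('pics/top1.png');b=cv2.imread('pics/scene1.png')
cv2.imwrite('pics/top1b.png',cv2.resize(a,(800,600)));cv2.imwrite('pics/scene1b.png',cv2.resize(b,(800,600)))"
```

```text
(no output)
```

View pics/top1b.png

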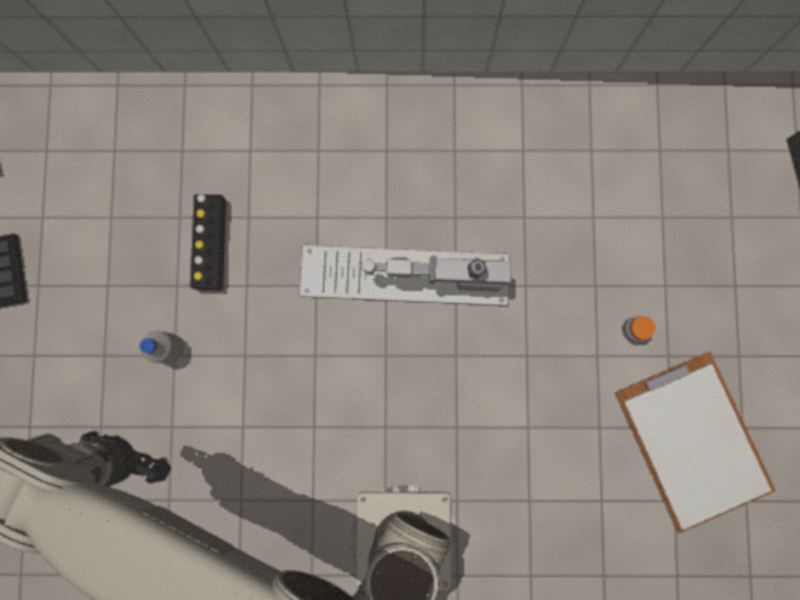

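View pics/scene1b.png

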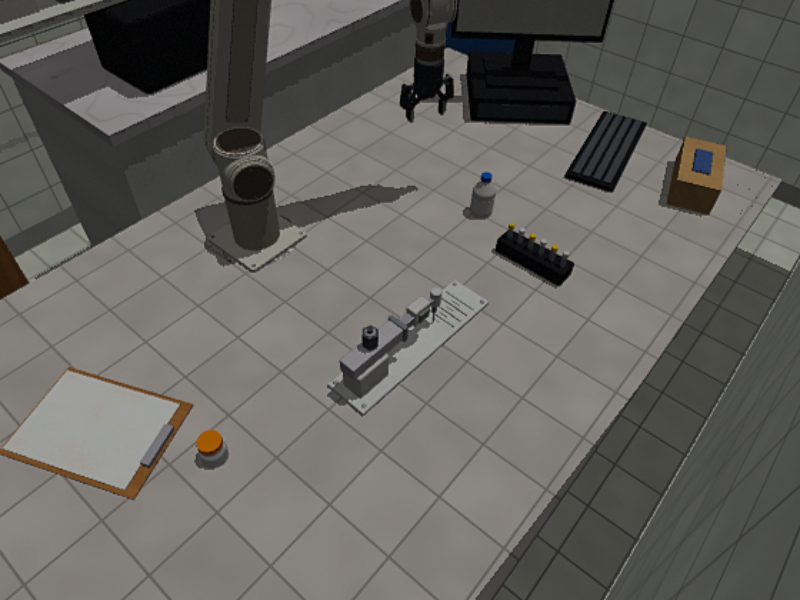

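The top view shows the stand with its marks at the left, so stand +x is about world +y. The bed corners are near (303,245), (301,296), (509,306) and (511,256) at 800 px. The nut is at (478,268) and the grip at (400,267). In the scene view the bed corners are (487,302), (455,282), (330,386) and (363,410), and the nut is at (370,336). Next I'll fit the stand pose and look at crops.

```bash
cat > fit.py <<'E'
from h import *
from scipy.optimize import least_squares
def fit(ct,cs):
    C=np.array([[.25,-.055,.012],[.25,.055,.012],[-.19,.055,.012],[-.19,-.055,.012]])
    px={}
    for n,c,p in (('top',ct,[(303,245),(301,296),(509,306),(511,256)]),('scene',cs,[(487,302),(455,282),(330,386),(363,410)])):
        g=cv2.cvtColor(c['image'],cv2.COLOR_RGB2GRAY); p=(np.array(p)*.7).astype(np.float32).reshape(-1,1,2)
        px[n]=(c,cv2.cornerSubPix(g,p.copy(),(4,4),(-1,-1),(3,50,.01))[:,0])
    def W(s,P): return np.c_[s[0]+P[:,0]*np.cos(s[2])-P[:,1]*np.sin(s[2]),s[1]+P[:,0]*np.sin(s[2])+P[:,1]*np.cos(s[2]),P[:,2]]
    out={}
    for k in (['top'],['scene'],['top','scene']):
        r=least_squares(lambda s:np.concatenate([(proj(px[n][0],W(s,C))-px[n][1]).ravel() for n in k]),[.5,0,1.57],loss='soft_l1',x_scale=[.01,.01,.01])
        out[len(k)]=r.x; print(k,r.x.round(4),r.fun.round(1))
    return r.x,W
E
python3 - <<'E'
from fit import *
ct=camera('top');cs=camera('scene'); s,W=fit(ct,cs); np.save('s.npy',s)
P=np.array([[-.11,0,.165],[.04,0,.128],[.1,0,.015],[.175,.045,.012],[.175,-.045,.012],[-.02,.021,.121],[-.02,-.021,.121],[-.18,.021,.121],[-.18,-.021,.121],[.25,.055,.012],[-.19,-.055,.012],[.25,-.055,.012],[-.19,.055,.012]])
print(W(s,P).round(4)[:3])
ims=[]
for c,(x,y,w,h) in ((ct,(205,160,160,65)),(cs,(220,190,130,105))):
    k=800/w; k=min(k,4.6 if h>80 else 5)
    im=cv2.resize(c['image'][y:y+h,x:x+w],None,fx=k,fy=k,interpolation=cv2.INTER_CUBIC)[:,:,::-1].copy()
    raw=im.copy()
    for u,v in proj(c,W(s,P)): cv2.circle(im,(int((u-x+.5)*k),int((v-y+.5)*k)),2,(0,0,255),-1)
    ims.append(im)
cv2.imwrite('pics/t2.png',ims[0]);cv2.imwrite('pics/s2.png',ims[1])
E
```

```text
['top'] [ 0.5401 -0.0327  1.5212] [-0.2 -0.8 -0.5  1.2 -0.3  0.1  2.8 -0.3]
['scene'] [ 0.5487 -0.0362  1.5331] [ 2.6 -0.5 -0.1 -1.8 -3.2 -0.2  0.2  1.9]
['top', 'scene'] [ 0.5433 -0.0332  1.5268] [-0.2 -1.4 -0.2  0.6 -0.1 -1.3  2.8 -1.7  2.1 -1.4 -0.4 -2.8 -4.  -2.
 -0.8  0.1]
[[ 0.5385 -0.1431  0.165 ]
 [ 0.5451  0.0068  0.128 ]
 [ 0.5477  0.0667  0.015 ]]
```

View pics/t2.png

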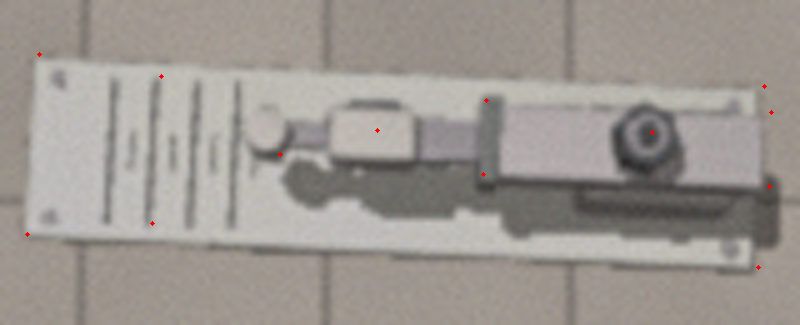

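View pics/s2.png

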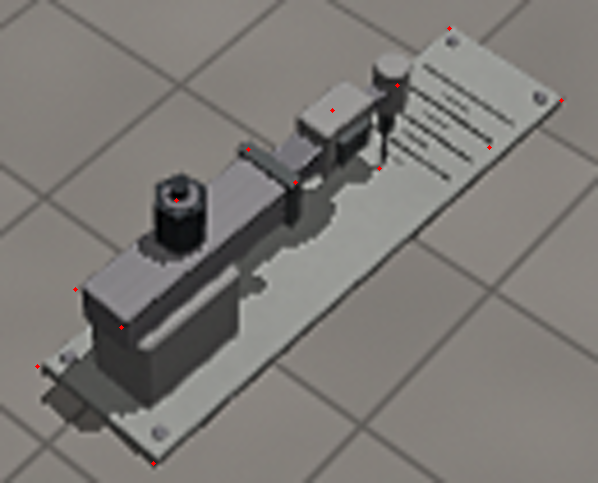

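Overlay of the fit: the automatic corners are a few pixels out. In the top crop the bed corners are (36,60), (25,236), (751,271) and (757,88), and the nut top is at (648,130). In the scene crop the corners are (450,27), (560,100), (154,462) and (40,367). I'll refit with these corners and the mark ends.

```bash
cat > fit2.py <<'E'
from h import *
from scipy.optimize import least_squares
def W(s,P):
    P=np.atleast_2d(P);return np.c_[s[0]+P[:,0]*np.cos(s[2])-P[:,1]*np.sin(s[2]),s[1]+P[:,0]*np.sin(s[2])+P[:,1]*np.cos(s[2]),P[:,2]]
E
python3 - <<'E'
from fit2 import *
ct=camera('top');cs=camera('scene')
T=[(.25,-.055,.012,36,60),(.25,.055,.012,25,236),(-.19,.055,.012,751,271),(-.19,-.055,.012,757,88)]
for x,a,b in ((.125,(238,82),(231,228)),(.15,(197,82),(190,226)),(.175,(157,80),(149,223)),(.2,(115,80),(107,222))): T+=[(x,-.045,.012)+a,(x,.045,.012)+b]
S=[(.25,.055,.012,450,27),(.25,-.055,.012,560,100),(-.19,-.055,.012,154,462),(-.19,.055,.012,40,367),(.125,-.045,.012,450,180),(.15,-.045,.012,471,161),(.175,-.045,.012,491,143),(.2,-.045,.012,514,126),(-.18,.021,.121,83,290),(-.18,-.021,.121,126,322)]
T+= [(-.11,0,.165,648,130)]
T=np.array(T);S=np.array(S)
D=[(ct,T[:,:3],T[:,3:]/5+[204.5,159.5]),(cs,S[:,:3],S[:,3:]/4.6+[219.5,189.5])]
for k in (D[:1],D[1:],D):
    r=least_squares(lambda s:np.concatenate([(proj(c,W(s,P))-q).ravel() for c,P,q in k]),[.54,-.03,1.52],loss='soft_l1',x_scale=[.01]*3)
    print(r.x.round(4),np.round(r.fun,1).tolist())
np.save('s.npy',r.x); s=r.x
print(W(s,[[-.11,0,.148],[.04,0,.104]]).round(4))
ims=[]
nut=np.array([[-.11+.01848*np.cos(a),.01848*np.sin(a),.165] for a in np.arange(6)*np.pi/3+np.pi/6])
for c,(x,y,w,h) in ((ct,(320,172,30,30)),(cs,(245,220,30,30))):
    im=cv2.resize(c['image'][y:y+h,x:x+w],None,fx=13,fy=13,interpolation=cv2.INTER_CUBIC)[:,:,::-1].copy()
    for da,col in ((0,(0,0,255)),(.25,(0,255,0))):
        n=nut.copy(); R=np.array([[np.cos(da),-np.sin(da)],[np.sin(da),np.cos(da)]]); n[:,:2]=(n[:,:2]-[-.11,0])@R.T+[-.11,0]
        cv2.polylines(im,[((proj(c,W(s,n))-[x,y]+.5)*13).astype(int)],True,col,1)
    ims.append(im)
cv2.imwrite('pics/nut.png',np.hstack(ims))
E
```

```text
[ 0.5423 -0.0303  1.5291] [-0.4, -0.6, -0.4, 0.2, 0.6, -0.6, 0.4, -0.1, 0.1, -0.0, 0.0, 0.3, 0.1, -0.4, -0.1, 0.3, -0.1, -0.3, -0.1, 0.6, 0.0, -0.7, -0.0, 0.4, -0.1, 0.8]
[ 0.5434 -0.0305  1.5324] [-0.0, -0.3, 0.5, -0.6, 0.8, -0.0, 0.3, -0.5, -0.1, 0.4, -0.1, 0.4, 0.1, 0.3, -0.5, 0.0, -0.9, -0.5, 0.1, 0.7]
[ 0.5428 -0.0303  1.5312] [-0.4, -0.6, -0.3, 0.2, 0.7, -0.9, 0.4, -0.4, 0.1, -0.1, 0.1, 0.2, 0.1, -0.4, -0.0, 0.2, -0.1, -0.4, -0.1, 0.5, 0.0, -0.7, 0.0, 0.4, -0.1, 0.5, -0.1, -0.3, 0.4, -0.7, 0.6, -0.2, 0.1, -0.7, -0.2, 0.3, -0.2, 0.3, -0.0, 0.2, -0.6, -0.1, -1.0, -0.7, -0.1, 0.5]
[[ 0.5384 -0.1402  0.148 ]
 [ 0.5444  0.0097  0.104 ]]
```

View pics/nut.png

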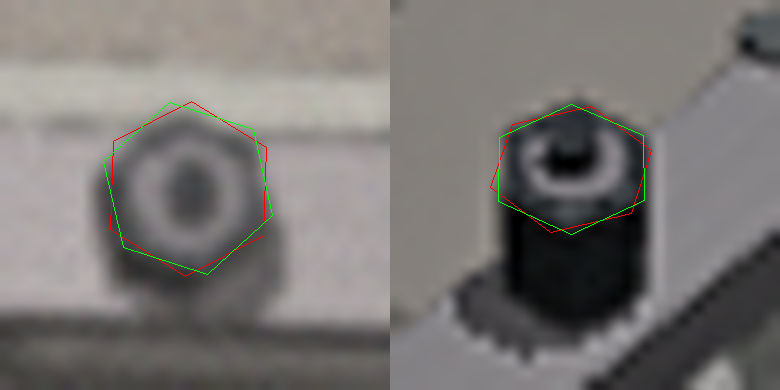

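The nut overlay agrees in both views, with its centre at about (0.538, -0.140). Its angle is about 0.2 rad, so one pair of flats faces 39° world. I'll move above it.

Call:
{"method": "drive_tool", "body": {"increments": [[[14,-25,1],[0,0,-1.1],1],[[14,-25,1],[0,0,-1.1],1],[[14,-25,1],[0,0,-1.1],1],[[14,-25,1],[0,0,-1.1],1],[[14,-25,1],[0,0,-1.1],1],[[14,-25,1],[0,0,-1.1],1],[[14,-25,1],[0,0,-1.1],1],[[14,-25,1],[0,0,-1.1],1]]}}

```text
clock: 1.77
eef_pos: [0.3139, 0.2564, 0.2395]
tool_rot: [0.281, 0.96, 0.0, 0.0]
ft_force: [0.6, -0.4, -0.2]
grip_width: 0.0854
grasp_force: 0.0
```

Call:
{"method": "drive_tool", "body": {"increments": [[[14,-25,1],[0,0,-1.1],1],[[14,-25,1],[0,0,-1.1],1],[[14,-25,1],[0,0,-1.1],1],[[14,-25,1],[0,0,-1.1],1],[[14,-25,1],[0,0,-1.1],1],[[14,-25,1],[0,0,-1.1],1],[[14,-25,1],[0,0,-1.1],1],[[14,-25,1],[0,0,-1.1],1]]}}

```text
clock: 2.43
eef_pos: [0.426, 0.0562, 0.2476]
tool_rot: [0.354, 0.935, 0.0, 0.0]
ft_force: [0.5, 0.5, 0.0]
grip_width: 0.0855
grasp_force: 0.0
```

Call:
{"method": "drive_tool", "body": {"increments": [[[14,-25,0],[0,0,-1.1],1],[[14,-25,0],[0,0,-1.1],1],[[14,-25,0],[0,0,-1.1],1],[[14,-25,0],[0,0,-1.1],1],[[14,-25,0],[0,0,-1.1],1],[[14,-25,0],[0,0,-1.1],1],[[14,-25,0],[0,0,-1.1],1],[[14,-25,0],[0,0,-1.1],1]]}}

```text
clock: 3.1
eef_pos: [0.538, -0.1438, 0.2472]
tool_rot: [0.424, 0.905, 0.0, 0.0]
ft_force: [1.6, 0.3, 0.0]
grip_width: 0.0853
grasp_force: 0.0
```

Call:
{"method": "drive_tool", "body": {"increments": [[[0,0,0],[0,0,0],1],[[0,0,0],[0,0,0],1]]}}

```text
clock: 3.27
eef_pos: [0.5377, -0.1436, 0.2465]
tool_rot: [0.425, 0.905, -0.0, -0.001]
ft_force: [-0.6, 1.1, -0.2]
grip_width: 0.0855
grasp_force: 0.0
```

Call:
{"method": "drive_tool", "body": {"increments": [[[0.5,3.4,-20],[0,0,0],1],[[0,0,-25],[0,0,0],1],[[0,0,-25],[0,0,0],1],[[0,0,-20],[0,0,0],1],[[0,0,-15],[0,0,0],1],[[0,0,-10],[0,0,0],1],[[0,0,0],[0,0,0],1],[[0,0,0],[0,0,0],1]]}}

```text
clock: 3.93
eef_pos: [0.5377, -0.1383, 0.1325]
tool_rot: [0.423, 0.906, -0.0, -0.0]
ft_force: [0.1, 1.0, 0.5]
grip_width: 0.0856
grasp_force: 0.0
```

Call:
{"method": "drive_tool", "body": {"increments": [[[0,0,0],[0,0,0],0],[[0,0,0],[0,0,0],0],[[0,0,0],[0,0,0],0],[[0,0,0],[0,0,0],0],[[0,0,0],[0,0,0],0],[[0,0,0],[0,0,0],0],[[0,0,0],[0,0,0],0],[[0,0,0],[0,0,0],0]]}}

```text
clock: 4.6
eef_pos: [0.5381, -0.1394, 0.1333]
tool_rot: [0.424, 0.906, -0.0, 0.001]
ft_force: [-2.6, -0.2, 5.6]
grip_width: 0.031
grasp_force: 60.4
```

```bash
python3 -c "
from workcell import *
o=get_obs();print({k:o[k] for k in ('eef_pos','tool_rot','ft_force','ft_torque','grip_width','grasp_force','joint_pos')})"
```

```text
{'eef_pos': array([ 0.53808759, -0.13944406,  0.13331492]), 'tool_rot': array([ 4.24044915e-01,  9.05640936e-01, -2.33535342e-04,  5.92151284e-04]), 'ft_force': array([-2.55596862, -0.21835452,  5.63955919]), 'ft_torque': array([-0.17950153,  0.52717669,  0.05833452]), 'grip_width': 0.031024039692524444, 'grasp_force': 60.423153068404645, 'joint_pos': array([-2.53199947e-01,  4.08620771e-01, -1.93760870e-02,  1.14172109e+00,
       -6.76633231e-04,  6.22613938e-01])}
```

The opening is 31 mm, so the fingers sit across flats and the nut is aligned. Now I'll turn it.

Call:
{"method": "drive_tool", "body": {"increments": [[[0,0,0],[0,0,4],0],[[0,0,0],[0,0,5],0],[[0,0,0],[0,0,5],0],[[0,0,0],[0,0,5],0],[[0,0,0],[0,0,5],0],[[0,0,0],[0,0,5],0],[[0,0,0],[0,0,5],0],[[0,0,0],[0,0,5],0]]}}

```text
clock: 5.27
eef_pos: [0.5375, -0.1404, 0.1333]
tool_rot: [0.096, 0.995, -0.001, 0.0]
ft_force: [-3.4, -3.5, 6.5]
grip_width: 0.0313
grasp_force: 60.9
```

Call:
{"method": "drive_tool", "body": {"increments": [[[0,0,0],[0,0,5],0],[[0,0,0],[0,0,5],0],[[0,0,0],[0,0,5],0],[[0,0,0],[0,0,5],0],[[0,0,0],[0,0,5],0],[[0,0,0],[0,0,5],0],[[0,0,0],[0,0,5],0],[[0,0,0],[0,0,0],0]]}}

```text
clock: 5.93
eef_pos: [0.5376, -0.1414, 0.1333]
tool_rot: [-0.207, 0.978, -0.002, -0.0]
ft_force: [-4.6, -6.3, 5.5]
grip_width: 0.031
grasp_force: 60.6
```

```bash
python3 -c "
from workcell import *
o=get_obs();print({k:o[k] for k in ('eef_pos','tool_rot','ft_force','ft_torque','grip_width','grasp_force','joint_pos')})"
```

```text
{'eef_pos': array([ 0.53759614, -0.14144738,  0.13329456]), 'tool_rot': array([-2.06929756e-01,  9.78353172e-01, -2.21498152e-03, -4.90533998e-04]), 'ft_force': array([-4.57663124, -6.31989461,  5.48198024]), 'ft_torque': array([-1.06095711,  0.71731225,  0.1081793 ]), 'grip_width': 0.030970179947612482, 'grasp_force': 60.640541586326435, 'joint_pos': array([-0.25487671,  0.40867562, -0.01935599,  1.14166254, -0.0044014 ,
       -0.67175171])}
```

Call:
{"method": "drive_tool", "body": {"increments": [[[0,0,0],[0,0,2],0],[[0,0,0],[0,0,2],0],[[0,0,0],[0,0,2],0],[[0,0,0],[0,0,0],0]]}}

```text
clock: 6.27
eef_pos: [0.538, -0.1415, 0.1334]
tool_rot: [-0.255, 0.967, -0.002, -0.0]
ft_force: [-2.4, -6.2, 4.0]
grip_width: 0.0312
grasp_force: 67.6
```

```bash
python3 -c "
from workcell import *
o=get_obs();print({k:o[k] for k in ('eef_pos','tool_rot','ft_force','ft_torque','grip_width','grasp_force')})"
```

```text
{'eef_pos': array([ 0.53797422, -0.14147587,  0.13335574]), 'tool_rot': array([-2.55478711e-01,  9.66812501e-01, -2.05181152e-03, -8.20752911e-05]), 'ft_force': array([-2.42315457, -6.20563283,  3.99438143]), 'ft_torque': array([-0.94239929,  0.561178  , -0.84533191]), 'grip_width': 0.031182055672586972, 'grasp_force': 67.63745851814747}
```

The z moment jumped to -0.85 N m at 119.6° tool yaw, as predicted for the stop (117.7°), so the nut is at its stop. I'll open, rise, and go to the grip block with yaw +58°.

Call:
{"method": "drive_tool", "body": {"increments": [[[0,0,0],[0,0,0],1],[[0,0,0],[0,0,0],1],[[0,0,0],[0,0,0],1],[[0,0,0],[0,0,0],1],[[0,0,15],[0,0,0],1],[[0,0,25],[0,0,0],1],[[0,0,25],[0,0,0],1],[[0,0,10],[0,0,0],1]]}}

```text
clock: 6.93
eef_pos: [0.5396, -0.139, 0.2106]
tool_rot: [-0.258, 0.966, -0.001, 0.002]
ft_force: [0.9, -0.3, 1.0]
grip_width: 0.0853
grasp_force: 0.0
```

Call:
{"method": "drive_tool", "body": {"increments": [[[0.6,15,0],[0,0,5.8],1],[[0.6,15,0],[0,0,5.8],1],[[0.6,15,0],[0,0,5.8],1],[[0.6,15,0],[0,0,5.8],1],[[0.6,15,0],[0,0,5.8],1],[[0.6,15,0],[0,0,5.8],1],[[0.6,15,0],[0,0,5.8],1],[[0.6,15,0],[0,0,5.8],1]]}}

```text
clock: 7.6
eef_pos: [0.5426, -0.018, 0.2066]
tool_rot: [-0.619, 0.785, 0.0, -0.0]
ft_force: [0.1, 0.0, 0.6]
grip_width: 0.0854
grasp_force: 0.0
```

Call:
{"method": "drive_tool", "body": {"increments": [[[0.6,15,0],[0,0,5.8],1],[[0.6,16,0],[0,0,5.8],1],[[0,0,0],[0,0,0],1],[[0,0,0],[0,0,0],1]]}}

```text
clock: 7.93
eef_pos: [0.5438, 0.0128, 0.2067]
tool_rot: [-0.694, 0.72, 0.0, -0.0]
ft_force: [-0.3, 0.5, 0.3]
grip_width: 0.0853
grasp_force: 0.0
```

```bash
python3 - <<'E'
from fit2 import *
o=get_obs();print(o['eef_pos'],o['tool_rot'],o['joint_pos'],o['ft_torque']); s=np.load('s.npy')
ct=camera('top');cs=camera('scene');ims=[]
nut=np.array([[-.11+.01848*np.cos(a),.01848*np.sin(a),.165] for a in np.arange(6)*np.pi/3+np.pi/6+1.571])
for c,(x,y,w,h),k in ((ct,(240,160,120,70),3),(cs,(240,190,80,70),5.5)):
    im=cv2.resize(c['image'][y:y+h,x:x+w],(390,390*h//w),interpolation=cv2.INTER_CUBIC)[:,:,::-1].copy(); k=390/w
    cv2.polylines(im,[((proj(c,W(s,nut))-[x,y]+.5)*k).astype(int)],True,(0,0,255),1)
    ims.append(cv2.copyMakeBorder(im,0,345-im.shape[0],0,0,0))
cv2.imwrite('pics/a.png',np.hstack(ims))
E
```

```text
[0.54377265 0.01278787 0.20667691] [-6.93804665e-01  7.20163105e-01  2.15353020e-04 -3.77724415e-04] [ 2.36208535e-02  3.39552876e-01  7.59556713e-02  1.30804681e+00
 -1.93988129e-04 -1.50989677e+00] [-0.03605779 -0.01573397 -0.08269262]
```

View pics/a.png

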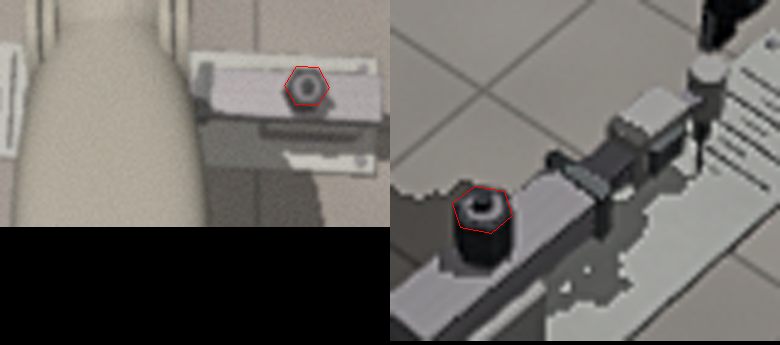

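The nut outline at 1.57 rad matches both views (top crop 307,86; scene crop 483,209). The block top is at (655,115) in the scene crop. Next I'll descend onto the block.

Call:
{"method": "drive_tool", "body": {"increments": [[[0.6,-3,-20],[0,0,0],1],[[0,0,-25],[0,0,0],1],[[0,0,-25],[0,0,0],1],[[0,0,-22],[0,0,0],1],[[0,0,-18],[0,0,0],1],[[0,0,-12],[0,0,0],1],[[0,0,0],[0,0,0],1],[[0,0,0],[0,0,0],1]]}}

```text
clock: 8.7
eef_pos: [0.544, 0.0082, 0.0847]
tool_rot: [-0.693, 0.721, 0.001, -0.001]
ft_force: [-0.4, -0.3, 0.7]
grip_width: 0.0851
grasp_force: 0.0
```

Call:
{"method": "drive_tool", "body": {"increments": [[[0,0,0],[0,0,0],0],[[0,0,0],[0,0,0],0],[[0,0,0],[0,0,0],0],[[0,0,0],[0,0,0],0],[[0,0,0],[0,0,0],0],[[0,0,0],[0,0,0],0],[[0,0,0],[0,0,0],0],[[0,0,0],[0,0,0],0]]}}

```text
clock: 9.37
eef_pos: [0.5458, 0.009, 0.0871]
tool_rot: [-0.693, 0.721, -0.001, 0.001]
ft_force: [-0.3, -0.9, 5.8]
grip_width: 0.0297
grasp_force: 61.9
```

```bash
python3 -c "
from workcell import *
o=get_obs();print({k:o[k] for k in ('eef_pos','tool_rot','ft_force','ft_torque','grip_width','grasp_force')})"
```

```text
{'eef_pos': array([0.54583978, 0.00899808, 0.08712136]), 'tool_rot': array([-0.69338782,  0.72056264, -0.00117375,  0.00119666]), 'ft_force': array([-0.32597557, -0.87917966,  5.76056713]), 'ft_torque': array([-0.02313968,  0.23424894, -0.26984834]), 'grip_width': 0.02967668626624405, 'grasp_force': 61.867638900876045}
```

The opening is 29.7 mm, so the button is fully in. Now I'll draw the arm out about 70 mm.

Call:
{"method": "drive_tool", "body": {"increments": [[[0.2,5,0],[0,0,0],0],[[0.4,9,0],[0,0,0],0],[[0.4,10,0],[0,0,0],0],[[0.4,10,0],[0,0,0],0],[[0.4,10,0],[0,0,0],0],[[0.4,10,0],[0,0,0],0],[[0.4,10,0],[0,0,0],0],[[0.2,6,0],[0,0,0],0]]}}

```text
clock: 10.03
eef_pos: [0.5489, 0.0786, 0.0871]
tool_rot: [-0.693, 0.721, -0.002, 0.001]
ft_force: [0.6, -5.0, 6.3]
grip_width: 0.0293
grasp_force: 61.8
```

Call:
{"method": "drive_tool", "body": {"increments": [[[0,0,0],[0,0,0],0],[[0,0,0],[0,0,0],0],[[0,0,0],[0,0,0],0]]}}

```text
clock: 10.28
eef_pos: [0.5489, 0.0785, 0.0871]
tool_rot: [-0.693, 0.721, -0.002, 0.001]
ft_force: [0.7, -2.4, 5.1]
grip_width: 0.0293
grasp_force: 61.8
```

```bash
python3 - <<'E'
from fit2 import *
o=get_obs();print(o['eef_pos'],o['ft_force'],o['grip_width'],o['ft_torque']); s=np.load('s.npy')
print('d',(o['eef_pos'][:2]-[.54584,.0090])@[np.cos(s[2]),np.sin(s[2])])
c=camera('scene'); x,y,w,h=285,185,65,60;k=12
im=cv2.resize(c['image'][y:y+h,x:x+w],None,fx=k,fy=k,interpolation=cv2.INTER_CUBIC)[:,:,::-1].copy()
for b,col in ((.07,(0,255,0)),(.075,(0,0,255))):
  for P in ([.1+b,0,.015],[.1+b,0,.012]):
    u=(proj(c,W(s,P))[0]-[x,y]+.5)*k; cv2.circle(im,tuple(u.astype(int)),2,col,-1)
cv2.imwrite('pics/b.png',im[:600,:])
E
```

```text
[0.5489038  0.07853537 0.08711958] [ 0.67819562 -2.38080869  5.11252888] 0.029305416940230707 [-0.37589769  0.16238514 -0.1695434 ]
d 0.0696021604575406
```

View pics/b.png

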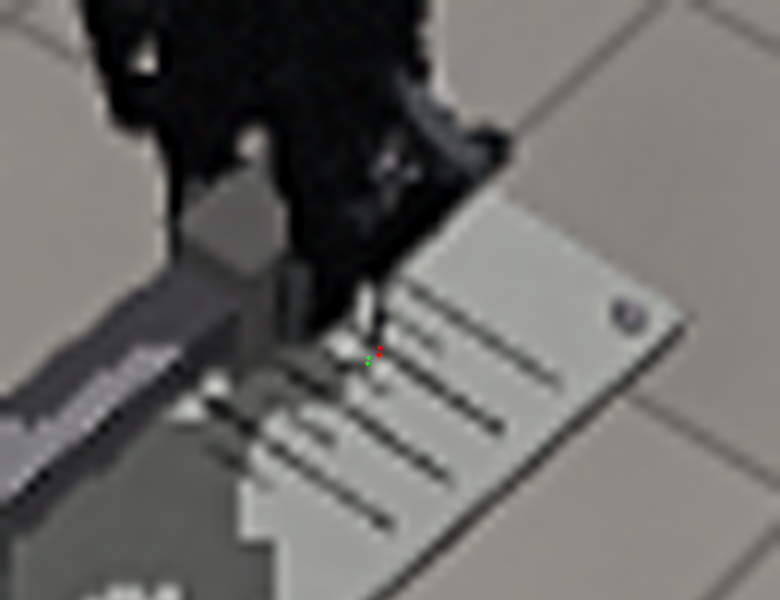

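The needle tip is near (378,345) in the crop, close to mark 3 (line from 385,350 to 500,430). The tool moved 69.6 mm. I'll measure the needle against its home picture.

```bash
python3 - <<'E'
from fit2 import *
s=np.load('s.npy'); c=camera('scene'); old=cv2.imread('pics/scene1.png')
def P(b): return proj(c,W(s,[[.1+b,0,.015],[.1+b,0,.03]])).round(2).tolist()
for b in (0,.0696,.075): print(b,P(b))
for im,x0,y0 in ((old,297,216),(c['image'],309,203)):
    g=cv2.cvtColor(im,cv2.COLOR_BGR2GRAY); print(x0,y0); print(g[y0:y0+14,x0:x0+14])
E
```

```text
0 [[302.2, 225.46], [302.49, 222.59]]
0.0696 [[315.15, 214.32], [315.53, 211.43]]
0.075 [[316.13, 213.47], [316.51, 210.59]]
297 216
[[ 60  74  95  72 173  54  17  16  47 168 158 156  60  88]
 [ 84  95  72  36 100  47  16  19  74 166 152 154 160 124]
 [ 93  67  18  79 140  59  12  47 115 160 120 118 151 160]
 [ 45  23  29  95 171 168  26 109 159 155 154 119  84 150]
 [ 30  26  31 116 162 163  54 105  57 116 155 156 118  91]
 [ 28  22  61 141 160 156  29 143 126  68 118 150 160 157]
 [ 35  80 143 161 157 123  27 139 165 158  90  60 152 157]
 [ 82 169 165 158 159 126  19 106 156 152 158 124  66 118]
 [ 82  82 158 162 159 125  42 165 124 117 153 158 157  90]
 [ 82  76  79 156 153 118  86 161 155 120 124 154 153 155]
 [ 82  80  76  69  85  91 158 154 153 153 152 151 151 152]
 [ 82  82  78  83 165 157 154 152 151 152 151 150 149 149]
 [ 78  77  76  99 160 153 152 150 150 151 149 149 148 148]
 [ 93  93  97 163 156 153 151 150 149 150 150 149 148 149]]
309 203
[[  0   6   6  14  15  12  32  20   2   4   4   0  24 123]
 [  0   9   7   9   4  12  20   5   5   4   1  35  95 177]
 [  0   5   9   8   7   7   4   6   0   2  40 122 176 165]
 [ 19  12   6   7   8   8   6   3   0  44 123 175 163 159]
 [ 48  38   0   8   7   6   2   0  30 113 176 168 161 158]
 [ 48  37   5   8   9  12  59  23  79 116 128 160 165 161]
 [ 46  35   2   5   0  39 162  72 126 173  98  93 159 160]
 [ 47  35   3   1   0  60 189  65 141 167 167 131  99 122]
 [ 46  21   0   0  34 100 179  19  88 131 159 169 165  96]
 [ 43  19  14  59 112  87 127  46 178 131 101 156 159 165]
 [ 48  39  67 143 183 174  62  47 166 165 163  96 124 164]
 [ 81  83  88  73 170 165 131  89  76 123 161 166 131 161]
 [ 63  87  89  82  36  67  85 175 168  68  87 159 161 161]
 [ 31  48  83  83  87 142 106 159 160 164  93  56 121 162]]
```

Kinematics puts the arm at 69.6 mm and the pixel shift (about 13.1 px) at about 70.4 mm. I'll draw 5 mm more.

Call:
{"method": "drive_tool", "body": {"increments": [[[0.1,2.5,0],[0,0,0],0],[[0.1,2.5,0],[0,0,0],0],[[0,0,0],[0,0,0],0],[[0,0,0],[0,0,0],0],[[0,0,0],[0,0,0],0],[[0,0,0],[0,0,0],0]]}}

```text
clock: 10.88
eef_pos: [0.5491, 0.0833, 0.0871]
tool_rot: [-0.693, 0.721, -0.002, 0.001]
ft_force: [1.4, -1.7, 5.4]
grip_width: 0.0297
grasp_force: 61.8
```

```bash
python3 - <<'E'
from fit2 import *
o=get_obs();print(o['eef_pos'],o['ft_force'],o['grip_width']); s=np.load('s.npy')
print('d',(o['eef_pos'][:2]-[.54584,.0090])@[np.cos(s[2]),np.sin(s[2])])
c=camera('scene'); x,y,w,h=305,195,40,35;k=16
print(proj(c,W(s,[[.175,0,.015],[.175,0,.03]])).round(2).tolist())
g=cv2.cvtColor(c['image'],cv2.COLOR_RGB2GRAY); print(g[205:217,311:323])
im=cv2.resize(c['image'][y:y+h,x:x+w],None,fx=k,fy=k,interpolation=cv2.INTER_CUBIC)[:,:,::-1]
cv2.imwrite('pics/c.png',im)
E
```

```text
[0.54912677 0.0833082  0.08712452] [ 1.44068454 -1.68510687  5.38551209] 0.02966004669382603
d 0.07438007237698417
[[316.13, 213.47], [316.51, 210.59]]
[[  9   4  10   3   5   8   1   3  41 122 177 166]
 [ 34   7   8  10   4   5   0  31 124 176 164 160]
 [ 37   5   6   9  10  61   8  83 178 169 161 158]
 [ 37   6   5   0  41 164  27 120 131 160 165 161]
 [ 35   0   2   1  59 186  39 150 101  94 159 161]
 [ 25   1   0  43 120 140  34 152 171 132  99 122]
 [  8   0  37 102 181 140  37 139 162 169 166  96]
 [ 28  37  97  91 133 133  70 140 102 156 159 165]
 [ 72  92 100 175  44  17  77 172 165  96 124 163]
 [ 90  66  80  80 104  91  84 125 162 165 131 162]
 [ 89  87  42  71 173 175 170  68  87 159 160 162]
 [ 80  84  82  86 107 158 161 164  92  57 121 163]]
```

View pics/c.png

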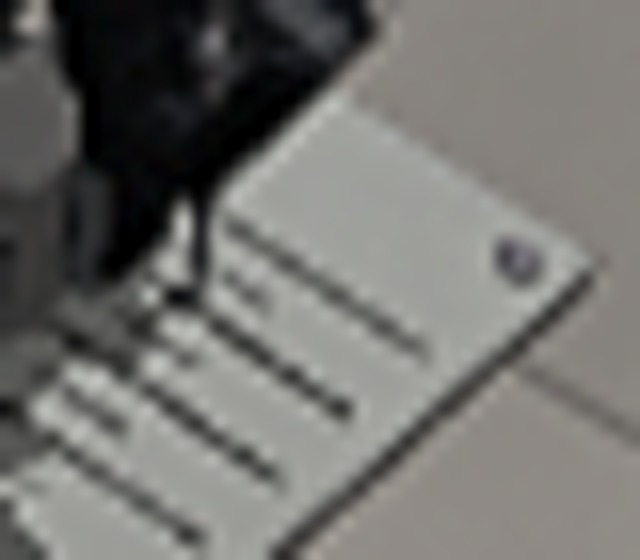

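The needle tip at (200,300) in the crop sits right on the third long mark, with 74.4 mm drawn, the button squeezed (29.7 mm) and the arm still. I'll hand it in.

```bash
python3 -c "
from workcell import *
print(job_done())"
```

```text
the job is handed in; nothing more can be done
None
```

The clamp nut is turned to its stop, and the arm is drawn out about 74.4 mm (75 mm wanted) with its pointer on the third long mark. It is held still there with the button squeezed in, and the job is handed in; no verdict was returned.

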